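# Refill the rotary clip dispenser

### The arm

A 6-joint arm with a two-finger parallel gripper is mounted at the origin on the work surface. World frame = base frame: x ahead of the robot, y to its left, z up, the work surface at z = 0. Lengths are in mm, angles in rad, forces in N, time in s.
With the tool pointing down it reaches from about 325 to 775 mm from the base axis. Payload 9.3 kg.
Tool frame: the origin (TCP) lies midway between the tips of the shut fingers; the grasp point (between the pads) lies 19 mm behind it; z points along the fingers, y is the line along which they close (so a half turn about z gives the same grasp; the last joint's range is limited). The gripper opens to 85 mm and grips with 20 to 120 N. Pads are 22 mm wide; open, the fingers measure 114 mm over their backs; the gripper's body (76 mm by 85 mm) begins 54 mm behind the grasp point. The pads swing forward as they close: fully open they stand 13 mm farther back than shut.
Start: joints at [-1.498, 0.259, 0.021, 1.334, 0, 1.418], TCP at [123.131, -536.037, 231.279] pointing down, gripper open.
Joint ranges: [-3.04, 3.04], [-0.91, 1.82], [-1.04, 1.36], [-1.92, 1.95], [-1.52, 1.45], [-3.14, 3.14]. Speed limits (rad/s): [2.22, 2.22, 2.79, 3.14, 3.14, 3.14].

### API

Orientations are given as a rotation vector (axis times angle).
In Python, from workcell import bot, optics gives the robot as it stands. The module is installed in compiled form; this text tells all that it offers.
- The arm moves only by the tool step_arm, never from a script. Its argument "increments" is a list of rows, each a list of 7 numbers: the shift along the tool's x, y, z in units of 50 mm (1.0 is 50 mm), then the turn, a rotation vector about the tool's x, y, z in units of 6 degrees (1.0 is 6 degrees), then the opening, from -1 (shut) to 1 (fully open). A call has 1 to 10 rows; each row is the pose to reach, as a shift and turn from the pose commanded when the call began, along the tool's axes at that moment; what a row does not reach only later rows make up. A row lasts 1/10 s, in which the tool goes at most 50 mm and 8.59 degrees, less where a joint would pass 70% of its speed; a pose out of reach is approached as far as the arm can. A call with a gripper value outside its range is refused whole. The fingers move at their own pace and stop on an object; "newtons" is the grip in N (left out, the last holds). Time passes only in rows, so rows that repeat a pose let the fingers close. It gives the time, the measured TCP pose, the force, the opening and the grip force at its end, in the units of the state.
- bot.get_state(): the state, without advancing time (a new reading comes with each control period).
- optics.snapshot(name): name is "scene" or "top" or "wrist"; returns a dict with "frame" (400x640x3 uint8, red, green, blue), "fov_y" (degrees; the focal length in pixels is half the picture's height over the tangent of half this angle, whatever the lens; pixels are square), "cx", "cy" (the principal point, pixels), "world_from_camera" (4x4, takes a point from camera to world coordinates); the wrist camera has in their place "mount" (4x4, takes a point from camera to tool coordinates, whose origin is the TCP and whose axes are the flange's). Camera axes: x right, y up, looking along -z (the intrinsics and any distortion apply to the point x, -y, -z); pixel columns grow to the right and rows downward; lengths in mm; the calibration is good to about 2 mm. A picture is of the moment at which its call begins: read the wrist's pose just before it. There is no depth.
- bot.close_job(): hands the job in; it is judged then, once.
The state is a dict: "time": time; "q": joint angles; "qvel": joint speeds; "joint_torque": joint torques, N m; "eef_pos": TCP position; "tool_rot": TCP orientation; "force": force on the tool from outside, world axes, zero at the start; "ft_torque": the same for the moment, N m; "grip_width": finger opening in mm; "grasp_force": force on a finger pad.
Only numpy, scipy, OpenCV 4.12 (cv2) and the standard library are available. Lean on these libraries where they do the work, as an engineer would, in place of code of your own. Each camera call takes 0.05 s, during which the arm holds its last target. There are 200 camera calls.

### The job

Refill the clip dispenser: lay all the silver bulldog clips from the bench in the half of its round tray that is on the crank's side, then swing the tray half a turn clockwise until it clicks home, so that the filled half is behind the mouth. Only then wind the crank clockwise until its resistance suddenly drops away, which draws the gate clear of the mouth, and stop there, within half a turn. The orange tub must end up standing upright and square in the middle of the ledge in front of the mouth; do not disturb the glass prism.

Things in the scene. Friction and masses are not known exactly. Their poses are not given: they have to be found in the camera images.
- clip1: silver bulldog clip, 70 mm long (its x), 20 mm across (its y), 20 mm high, wedge-shaped: a 20 mm high spine along -y, an 8 mm high jaw along +y, both to be gripped together across y; origin at the centre of its underside; 45 g. 2 to 4 of these four clips are there in a run
- clip2: a second clip, the same as clip1
- clip3: a third clip, the same as clip1
- clip4: a fourth clip, the same as clip1
- tub: open orange plastic tub, 100 mm (x) by 58 mm (y), 45 mm high, walls 3 mm; origin at the centre of its underside; 90 g; can be gripped across its 58 mm from above
- hub (a point): on the vertical axis of the dispenser's round tray, at the height of the tray's floor (42 mm above the bench). Does not turn with the tray: its axes are the dispenser's own. Dispenser +y points from the tray to the mouth and ledge, -y to the crank. The grey base (240 mm in x, 260 mm in y, 30 mm high) is fixed to the bench
- bin (a point): middle of the floor of the tray half to be filled, 50 mm from the hub; turns with the tray. The tray is a 12-sided drum of inner radius 105 mm, wall 30 mm high above the floor (20 mm lip in the middle of each half), with a straight 28 mm high, 4 mm thick partition through the hub; this half is the point's -y side of it, at the start on the crank's side
- post (a point): top centre of the black upright handle that stands on the tray's partition, 93 mm from the hub: a freely spinning grip, 18 mm diameter, 37 mm tall from the top of the wall, its top 67 mm above the tray's floor; goes round with the tray. At the start it stands at the dispenser's -x end, over the half turn it passes the mouth (+y) side and ends at +x
- turntable (a joint): turning angle of the tray, rad, clockwise from above: 0 at the start, 3.14 at its stop half a turn on. It drags with about 1 N at the post; a spring detent, about 5 to 15 N at the post, has its crest about 0.16 rad before the stop, and past it holds the tray against the stop
- crank_axis (a point): on the vertical axis of the winding crank, at the underside of the crank arm, 62 mm above the bench; fixed, axes as the dispenser's. It stands 195 mm from the hub, on a round case 43 mm in radius
- crank_knob (a point): top centre of the crank's black upright knob, 45 mm from the crank's axis, 20 mm diameter, 40 mm tall, top 110 mm above the bench; it spins freely on the arm. Winding is clockwise from above: it turns freely for up to 2.5 rad at first, then drags with about 6 to 10 N at the knob, and when the gate is drawn clear this drag suddenly drops to under 1 N
- gate (a joint): travel of the upright steel gate plate (66 mm wide) at the mouth, m, along the dispenser's +x; 0 to 5 mm at the start (shut), driven by the crank at 16.1 mm per turn (also back, if turned back). The drag drops away at about 57 mm, mouth clear; further turning draws it on needlessly, to 85 mm. The mouth frame is 93 mm high, 122 mm from the hub
- ledge (a point): middle of the top of the flat ledge in front of the mouth, 12 mm above the bench, 205 mm from the hub on the dispenser's +y side; the free ledge is 140 mm (x) by 90 mm (y); the tub stands here with its long side along the dispenser's x
- prism: glass prism paperweight, three-sided, 70 mm long (its x), 36 mm high, lying on the bench among the clips; a bystander
Not all that is in view belongs to the job. Leave any yellow look-alike of the clip1 alone.

How it is judged:
By the outcome, as a careful person would: the job done as asked, in the order asked, and still so for the second after the job is handed in, with the robot touching nothing.
Of clip1, clip2, clip3, clip4 only 2 to 4 are there at a start; the rules pass over those that are not, and their reading is None.
At some moment in a run one of clip1, clip2, clip3, clip4, tub may be knocked a few centimetres aside while the robot is not near it.
Once in a run the grip may slacken for a moment while it holds something.
It also fails if it takes over 210 s, if anything falls off the work surface, if the arm or the gripper's body presses on something with over 40 N, if the wrist force passes 120 N, or if a joint passes its speed limit or range.

## Working session

There is one attempt and no reset: what is moved stays moved. The work goes in short steps, Python scripts to look and compute and a tool call to move; the robot and the scene stay as the last step left them, time stands still between calls to the robot, and variables do not carry over. Pictures are saved under pics/ and viewed, at most 14 in all, crops included, and the job is handed in when it is done.

Besides the shell and the picture viewer there is one more tool, called as name([rows], argument=value, ...), one row to a line, values as JSON. step_arm: Moves the arm, as the interface text tells. Its arguments: {"type":"object","properties":{"increments":{"type":"array"},"newtons":{"type":"number"}},"required":["increments"]}

```bash
mkdir -p pics; cat > h.py <<'E'
import numpy as np,cv2
from workcell import bot,optics
from scipy.spatial.transform import Rotation as R
def snap(n,f):
    s=bot.get_state(); d=optics.snapshot(n); cv2.imwrite('pics/'+f,d['frame'][:,:,::-1])
    if 'world_from_camera' in d: M=np.array(d['world_from_camera'])
    else:
        T=np.eye(4);T[:3,:3]=R.from_rotvec(s['tool_rot']).as_matrix();T[:3,3]=s['eef_pos'];M=T@np.array(d['mount'])
    k={x:d[x] for x in d if x!='frame'}
    np.savez('pics/'+f[:-4]+'.npz',M=M,f=200/np.tan(np.radians(d['fov_y'])/2),c=[d['cx'],d['cy']]); return d,k
def pt(f,u,v,z):
    a=np.load('pics/'+f+'.npz');M=a['M'];c=a['c']
    r=M[:3,:3]@np.array([(u-c[0])/a['f'],-(v-c[1])/a['f'],-1.]);o=M[:3,3]
    return (o+r*(z-o[2])/r[2]).round(1)
def proj(f,p):
    a=np.load('pics/'+f+'.npz');M=a['M'];q=M[:3,:3].T@(np.array(p)-M[:3,3])
    return (a['c']+a['f']*np.array([q[0],-q[1]])/-q[2]).round(1)
E
python3 - <<'E'
from h import *
np.set_printoptions(precision=3,suppress=True)
for n in('scene','top','wrist'):
    d,k=snap(n,n+'0.png');print(n,k)
print(bot.get_state())
E
```

```text
scene {'fov_y': 49.526600726968645, 'cx': 317.67552595330227, 'cy': 202.500048738159, 'world_from_camera': array([[   0.024,   -0.698,    0.716, 1182.124],
       [   1.   ,    0.013,   -0.021,  -27.495],
       [   0.005,    0.716,    0.698,  788.924],
       [   0.   ,    0.   ,    0.   ,    1.   ]])}
top {'fov_y': 45.758002676171635, 'cx': 316.75322216146225, 'cy': 194.78672977471265, 'world_from_camera': array([[   0.018,    0.984,   -0.175,  295.675],
       [  -1.   ,    0.021,    0.018,   14.181],
       [   0.021,    0.175,    0.984, 1264.459],
       [   0.   ,    0.   ,    0.   ,    1.   ]])}
wrist {'fov_y': 64.63595436519458, 'cx': 323.7695981886548, 'cy': 205.45293584115043, 'mount': array([[   0.001,    0.962,    0.273,   69.938],
       [   1.   ,   -0.002,    0.001,   -0.413],
       [   0.001,    0.273,   -0.962, -142.86 ],
       [   0.   ,    0.   ,    0.   ,    1.   ]])}
{'time': 0.15, 'q': array([-1.498,  0.259,  0.021,  1.334, -0.   ,  1.418]), 'qvel': array([ 0.   , -0.001,  0.002,  0.002,  0.001, -0.001]), 'joint_torque': array([  0.002, -55.597,  34.466,   0.011,  -0.   ,  -0.   ]), 'eef_pos': array([ 123.121, -535.83 ,  230.787]), 'tool_rot': array([-3.121, -0.354, -0.   ]), 'force': array([ 0.457, -0.442,  0.183]), 'ft_torque': array([-0.031, -0.038,  0.043]), 'grasp_force': 0.0, 'grip_width': 85.4831826893171}
```

View pics/top0.png

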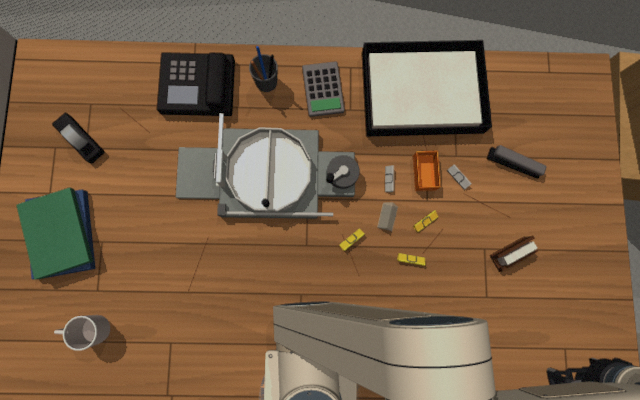

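View pics/scene0.png

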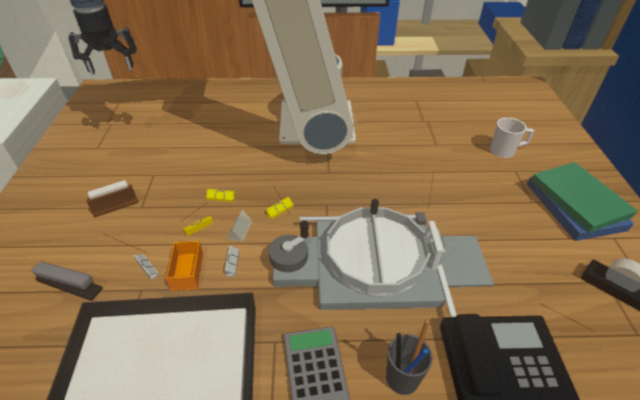

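Top: two silver clips at (390,178) and (459,177), tub (428,171), prism (387,216), yellow look-alikes (352,240), (426,221), (411,260). The tray hub is near (270,170), the post (265,203) and the crank (343,171). I'll confirm in an enlarged crop.

```bash
python3 - <<'E'
from h import *
im=cv2.imread('pics/top0.png')
a=cv2.resize(im[140:240,320:480],None,fx=5,fy=5,interpolation=cv2.INTER_CUBIC);cv2.imwrite('pics/c1.png',a)
a=cv2.resize(im[105:230,170:370],None,fx=4,fy=4,interpolation=cv2.INTER_CUBIC);cv2.imwrite('pics/c2.png',a)
E
```

```text
(no output)
```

View pics/c1.png

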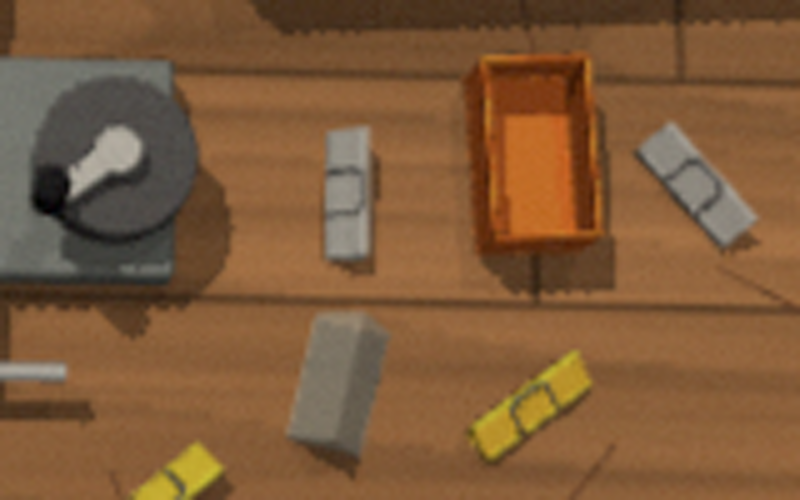

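View pics/c2.png

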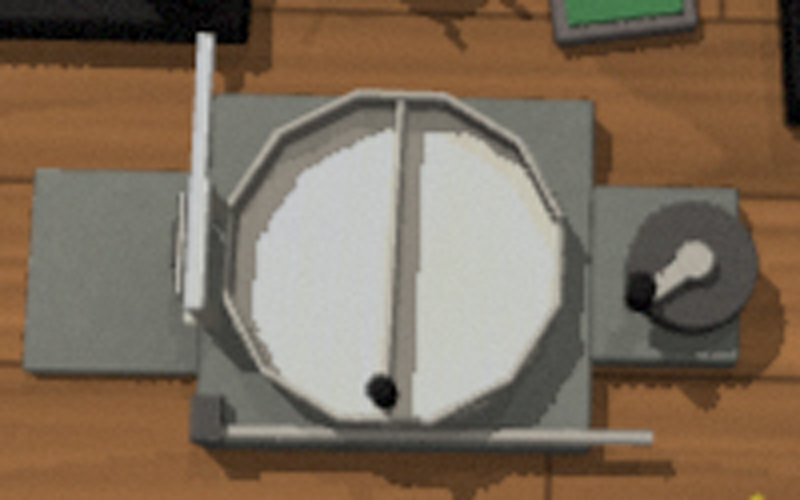

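Confirmed: the two silver clips are at c1 crop (347,194) and (697,185); the prism is the grey wedge at (338,385), and the yellow ones are the look-alikes. c2: post top at (382,388), partition top end (402,98), knob (640,290), crank axis (695,262), ledge corners (38,172) to (195,372), and a rod along the robot side of the base.

```bash
python3 - <<'E'
from h import *
A=lambda x,y:(320+x/5,140+y/5)
B=lambda x,y:(170+x/4,105+y/4)
P=lambda n,uv,z:print(n,pt('top0',*uv,z))
for c in[(325,135),(370,127),(325,262),(368,260)]:P('clipA',A(*c),14)
P('clipA c',A(347,194),14);
for c in[(672,123),(637,150),(757,217),(724,248)]:P('clipB',A(*c),14)
for c in[(484,58),(590,53),(480,245),(600,237)]:P('tub top',A(*c),45)
for c in[(315,313),(385,332),(360,458),(288,436)]:P('prism',A(*c),10)
P('post',B(382,386),109);P('knob',B(638,288),110);P('axis',B(697,260),70)
for c in[(38,172),(25,372),]:P('ledge',B(*c),12)
for c in[(216,96),(592,100),(588,450),(197,448)]:P('base',B(*c),30)
P('part far',B(402,98),70)
for z in(30,60,90):P('rod end%d'%z,B(650,437),z);
P('rodblock',B(208,420),60)
# scene triang for rod right end (300,219)
for z in(30,60,90):print('rodS',z,pt('scene0',301,219,z))
print('postS',pt('scene0',375,203,109),'knobS',pt('scene0',304,226,110))
E
```

```text
clipA [ 599.1 -192.5   14. ]
clipA [ 604.1 -217.1   14. ]
clipA [ 528.9 -192.    14. ]
clipA [ 530.5 -215.2   14. ]
clipA c [ 566.5 -204.2   14. ]
clipB [ 610.1 -382.5   14. ]
clipB [ 594.6 -362.8   14. ]
clipB [ 558.8 -427.1   14. ]
clipB [ 541.3 -408.5   14. ]
tub top [ 635.7 -272.8   45. ]
tub top [ 639.8 -329.8   45. ]
tub top [ 534.  -268.8   45. ]
tub top [ 539.6 -332.4   45. ]
prism [ 501.6 -187.    10. ]
prism [ 492.1 -224.7   10. ]
prism [ 423.9 -210.5   10. ]
prism [ 434.9 -172.2   10. ]
post [481.9 119.3 109. ]
knob [547.  -37.7 110. ]
axis [575.1 -77.4  70. ]
ledge [639.7 366.5  12. ]
ledge [501.9 365.7  12. ]
base [690.6 245.6  30. ]
base [694.   -8.4  30. ]
base [455.   -9.9  30. ]
base [451.1 245.5  30. ]
part far [679.4 116.8  70. ]
rod end30 [464.5 -50.5  30. ]
rod end60 [460.4 -48.9  60. ]
rod end90 [456.3 -47.3  90. ]
rodblock [465.5 233.9  60. ]
rodS 30 [460.2 -46.2  30. ]
rodS 60 [488.7 -45.5  60. ]
rodS 90 [517.3 -44.7  90. ]
postS [489.  121.7 109. ] knobS [556.9 -37.8 110. ]
```

```bash
python3 - <<'E'
from h import *
im=cv2.imread('pics/scene0.png')
a=cv2.resize(im[190:310,260:460],None,fx=4,fy=4,interpolation=cv2.INTER_CUBIC);cv2.imwrite('pics/c3.png',a)
E
```

```text
(no output)
```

View pics/c3.png

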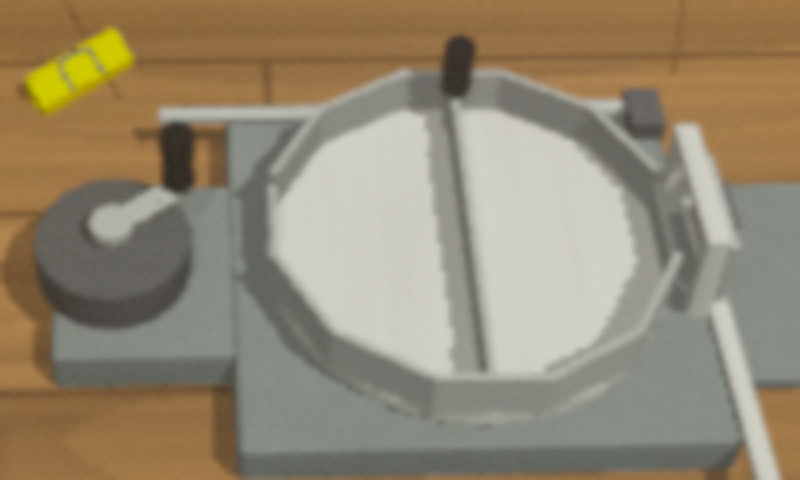

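```bash
cat >> h.py <<'E'
def go(x,y,z,yaw):
    """increments from the measured pose to a tool-down pose, yaw in deg"""
    s=bot.get_state(); R0=R.from_rotvec(s['tool_rot']); p=np.array(s['eef_pos'])
    t=np.radians(yaw); Rt=R.from_matrix(np.array([[np.cos(t),np.sin(t),0],[np.sin(t),-np.cos(t),0],[0,0,-1]]))
    d=R0.inv().apply(np.array([x,y,z])-p)/50; r=np.degrees((R0.inv()*Rt).as_rotvec())/6
    print('go',d.round(3),r.round(2)); return d,r
E
python3 -c "
from h import *
go(566-0,-204,210,178)"
```

```text
go [10.119 -4.484  0.422] [ 0.000e+00 -1.000e-02 -2.751e+01]
```

step_arm([
  [10.12, -4.48, 0.42, 0, 0, -27.5, 0.1],
  [10.12, -4.48, 0.42, 0, 0, -27.5, 0.1],
  [10.12, -4.48, 0.42, 0, 0, -27.5, 0.1],
  [10.12, -4.48, 0.42, 0, 0, -27.5, 0.1],
  [10.12, -4.48, 0.42, 0, 0, -27.5, 0.1],
  [10.12, -4.48, 0.42, 0, 0, -27.5, 0.1],
  [10.12, -4.48, 0.42, 0, 0, -27.5, 0.1],
  [10.12, -4.48, 0.42, 0, 0, -27.5, 0.1],
  [10.12, -4.48, 0.42, 0, 0, -27.5, 0.1],
  [10.12, -4.48, 0.42, 0, 0, -27.5, 0.1],
])

```text
time: 1.15
eef_pos: [524.5, -235.0, 212.1]
tool_rot: [-2.035, -2.393, 0.0]
force: [-0.4, -1.5, 0.3]
grip_width: 47.1
grasp_force: 0.0
```

```bash
python3 -c "
from h import *
go(566-0,-204,210,178)"
```

```text
go [0.478 0.919 0.042] [ -0.    -0.   -13.13]
```

step_arm([
  [0.48, 0.92, 0.04, 0, 0, -13.1, 0.1],
  [0.48, 0.92, 0.04, 0, 0, -13.1, 0.1],
  [0.48, 0.92, 0.04, 0, 0, -13.1, 0.1],
  [0.48, 0.92, 0.04, 0, 0, -13.1, 0.1],
  [0.48, 0.92, 0.04, 0, 0, -13.1, 0.1],
  [0.48, 0.92, 0.04, 0, 0, -13.1, 0.1],
  [0.48, 0.92, 0.04, 0, 0, -13.1, 0.1],
  [0.48, 0.92, 0.04, 0, 0, -13.1, 0.1],
  [0.48, 0.92, 0.04, 0, 0, -13.1, 0.1],
  [0.48, 0.92, 0.04, 0, 0, -13.1, 0.1],
])

```text
time: 2.15
eef_pos: [564.8, -205.8, 210.0]
tool_rot: [-0.064, -3.14, -0.0]
force: [-1.0, -1.4, 0.6]
grip_width: 47.0
grasp_force: 0.0
```

```bash
python3 - <<'E'
from h import *
snap('wrist','w1.png');s=bot.get_state();print(s['eef_pos'],s['tool_rot'])
print(proj('w1',[566,-204,14]))
E
```

```text
[ 564.79091948 -205.77478605  210.05081301] [-6.94438007e-02 -3.14035523e+00 -3.77166585e-04]
[324.5 182.4]
```

View pics/w1.png

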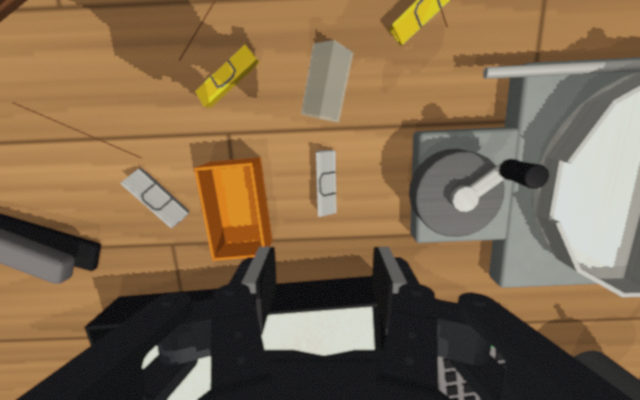

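Clip A corners are at (316,152), (335,151), (336,214) and (317,216), centre (326,183). Clip B is at (154,197), the tub rim at (195,166), (260,158), (271,247), (214,259), the knob top at (536,174) and the crank axis at (465,199).

```bash
python3 - <<'E'
from h import *
for c in[(316,152),(335,151),(336,214),(317,216),(326,183)]:print('A',pt('w1',*c,12))
for c in[(138,169),(122,183),(172,228),(187,212),(154,197)]:print('B',pt('w1',*c,12))
for c in[(195,166),(260,158),(271,247),(214,259)]:print('tub',pt('w1',*c,45))
print('knob',pt('w1',537,174,110),'axis',pt('w1',465,199,70))
go(566,-204.5,4,179)
E
```

```text
A [ 532.9 -211.8   12. ]
A [ 532.7 -191.4   12. ]
A [ 603.2 -192.4   12. ]
A [ 604.7 -214.    12. ]
A [ 567.1 -202.3   12. ]
B [ 543.5 -405.5   12. ]
B [ 558.1 -426.1   12. ]
B [ 612.4 -380.2   12. ]
B [ 594.1 -360.1   12. ]
B [ 575.3 -394.    12. ]
tub [ 538.2 -329.6   45. ]
tub [ 532.9 -265.4   45. ]
tub [ 626.4 -262.7   45. ]
tub [ 637.7 -324.4   45. ]
knob [546.1 -38.2 110. ] axis [575.2 -74.4  70. ]
go [-0.025  0.026  4.121] [ 0.   -0.   -0.26]
```

step_arm([
  [-0.04, 0.05, 1, 0, 0, -0.2, 0.1],
  [-0.04, 0.05, 2, 0, 0, -0.2, 0.1],
  [-0.04, 0.05, 3, 0, 0, -0.2, 0.1],
  [-0.04, 0.05, 3.8, 0, 0, -0.2, 0.1],
  [-0.04, 0.05, 4.14, 0, 0, -0.2, 0.1],
  [-0.04, 0.05, 4.14, 0, 0, -0.2, 0.1],
  [-0.04, 0.05, 4.14, 0, 0, -0.2, -1],
  [-0.04, 0.05, 4.14, 0, 0, -0.2, -1],
  [-0.04, 0.05, 4.14, 0, 0, -0.2, -1],
  [-0.04, 0.05, 4.14, 0, 0, -0.2, -1],
], newtons=60)

```text
time: 3.2
eef_pos: [567.9, -204.1, 5.3]
tool_rot: [0.037, 3.139, -0.003]
force: [-1.3, -1.5, 6.7]
grip_width: 18.0
grasp_force: 59.3
```

step_arm([
  [0, 0, -1, 0, 0, 0, -1],
  [0, 0, -2, 0, 0, 0, -1],
  [0, 0, -3, 0, 0, 0, -1],
  [0, 0, -3, 0, 0, 0, -1],
])

```text
time: 3.6
eef_pos: [569.7, -204.7, 161.7]
tool_rot: [0.037, 3.13, -0.009]
force: [-0.1, -0.8, -0.1]
grip_width: 17.7
grasp_force: 58.7
```

```bash
python3 - <<'E'
from h import *
s=bot.get_state();print(s['eef_pos'],s['grip_width'],s['grasp_force'])
go(533,69,152,180);
E
```

```text
[ 569.73426775 -204.6863142   161.72177024] 17.725173822193177 58.65185648202896
go [0.865 5.456 0.154] [-0.05  0.11 -0.22]
```

step_arm([
  [0.2, 1, 0, 0, 0, -0.2, -1],
  [0.4, 2, 0, 0, 0, -0.2, -1],
  [0.5, 3, 0, 0, 0, -0.2, -1],
  [0.7, 4, 0, 0, 0, -0.2, -1],
  [0.8, 5, 0, 0, 0, -0.2, -1],
  [0.86, 5.46, 0, 0, 0, -0.2, -1],
  [0.86, 5.46, 0, 0, 0, -0.2, -1],
  [0.86, 5.46, 0, 0, 0, -0.2, -1],
])

```text
time: 4.4
eef_pos: [530.3, 71.1, 153.9]
tool_rot: [0.001, 3.141, -0.0]
force: [0.7, 0.2, -1.5]
grip_width: 17.4
grasp_force: 58.8
```

```bash
python3 - <<'E'
from h import *
s=bot.get_state();print(s['eef_pos'],s['grip_width'],s['grasp_force'])
snap('wrist','w2.png');
go(533,69,48,180);
E
```

```text
[530.26149036  71.06126059 153.89886857] 17.422485609670492 58.777025397866964
go [-0.05  -0.025  2.115] [-0.    0.01 -0.02]
```

View pics/w2.png

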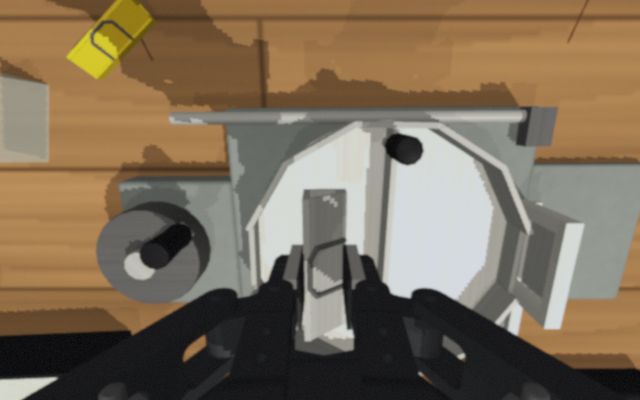

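step_arm([
  [-0.05, -0.02, 0.8, 0, 0, 0, -1],
  [-0.05, -0.02, 1.5, 0, 0, 0, -1],
  [-0.05, -0.02, 1.95, 0, 0, 0, -1],
  [-0.05, -0.02, 2.1, 0, 0, 0, -1],
  [-0.05, -0.02, 2.1, 0, 0, 0, -1],
  [-0.05, -0.02, 2.1, 0, 0, 0, 0],
  [-0.05, -0.02, 2.1, 0, 0, 0, 0],
  [-0.05, -0.02, 2.1, 0, 0, 0, 0],
])

```text
time: 5.25
eef_pos: [533.2, 69.2, 48.9]
tool_rot: [0.004, 3.141, 0.0]
force: [0.1, 0.1, 0.9]
grip_width: 42.8
grasp_force: 0.0
```

step_arm([
  [0, 0, -0.5, 0, 0, 0, 0],
  [0, 0, -1.2, 0, 0, 0, 0],
  [0, 0, -2.2, 0, 0, 0, 0],
  [0, 0, -2.2, 0, 0, 0, 0],
])

```text
time: 5.65
eef_pos: [535.5, 69.5, 164.7]
tool_rot: [0.003, 3.132, -0.0]
force: [0.7, -0.4, 0.2]
grip_width: 42.5
grasp_force: 0.0
```

```bash
python3 - <<'E'
from h import *
go(577,-394,160,180+41);
E
```

```text
go [-0.847 -9.268  0.104] [-0.04  0.09 -6.85]
```

step_arm([
  [-0.85, -9.27, 0.1, 0, 0, -6.8, 0],
  [-0.85, -9.27, 0.1, 0, 0, -6.8, 0],
  [-0.85, -9.27, 0.1, 0, 0, -6.8, 0],
  [-0.85, -9.27, 0.1, 0, 0, -6.8, 0],
  [-0.85, -9.27, 0.1, 0, 0, -6.8, 0],
  [-0.85, -9.27, 0.1, 0, 0, -6.8, 0],
  [-0.85, -9.27, 0.1, 0, 0, -6.8, 0],
  [-0.85, -9.27, 0.1, 0, 0, -6.8, 0],
  [-0.85, -9.27, 0.1, 0, 0, -6.8, 0],
  [-0.85, -9.27, 0.1, 0, 0, -6.8, 0],
])

```text
time: 6.65
eef_pos: [573.9, -397.6, 152.9]
tool_rot: [1.089, -2.947, 0.001]
force: [0.0, -0.2, -0.5]
grip_width: 42.8
grasp_force: 0.0
```

```bash
cat >> h.py <<'E'
def silver(f,z,box=None,lo=90,smax=60):
    im=cv2.imread('pics/'+f+'.png');h=cv2.cvtColor(im,cv2.COLOR_BGR2HSV)
    m=((h[...,1]<smax)&(h[...,2]>lo)).astype(np.uint8)
    if box is not None: b=np.zeros_like(m);x0,y0,x1,y1=box;b[y0:y1,x0:x1]=1;m&=b
    m=cv2.morphologyEx(m,cv2.MORPH_CLOSE,np.ones((5,5)))
    for c in cv2.findContours(m,0,2)[0]:
        if cv2.contourArea(c)>300:
            B=cv2.boxPoints(cv2.minAreaRect(c));W=np.array([pt(f,*p,z)[:2] for p in B])
            e=[W[1]-W[0],W[2]-W[1]];e.sort(key=np.linalg.norm)
            print(B.mean(0).round(),'ctr',W.mean(0).round(1),'size',[np.linalg.norm(k).round(1) for k in e],'ang',np.degrees(np.arctan2(e[1][1],e[1][0])).round(1)%180)
E
python3 - <<'E'
from h import *
snap('wrist','w3.png');print(proj('w3',[577,-394,12]));silver('w3',12)
go(577,-394,4,221)
E
```

```text
[324.1 197.7]
[ 22. 377.] ctr [ 949.6 -513.4] size [np.float64(47.4), np.float64(61.4)] ang 27.1
[602. 354.] ctr [514.2 -49.9] size [np.float64(45.3), np.float64(143.1)] ang 95.3
[451. 340.] ctr [ 608.4 -189.8] size [np.float64(43.3), np.float64(47.2)] ang 114.9
[194. 359.] ctr [ 807.6 -382. ] size [np.float64(44.3), np.float64(109.4)] ang 30.30000000000001
[388. 268.] ctr [ 590.5 -299.2] size [np.float64(15.9), np.float64(52.6)] ang 59.0
[260. 268.] ctr [ 673.3 -395.3] size [np.float64(16.0), np.float64(52.5)] ang 23.099999999999994
[558. 233.] ctr [ 458.6 -200.8] size [np.float64(48.0), np.float64(81.4)] ang 166.2
[326. 198.] ctr [ 577.4 -392. ] size [np.float64(20.7), np.float64(74.8)] ang 41.3
[135. 114.] ctr [ 629.7 -561.2] size [np.float64(36.3), np.float64(156.0)] ang 66.1
go [-0.152  0.075  2.959] [-0.01 -0.01 -0.09]
```

step_arm([
  [-0.15, 0.08, 1, 0, 0, -0.1, 0],
  [-0.15, 0.08, 2, 0, 0, -0.1, 0],
  [-0.15, 0.08, 2.6, 0, 0, -0.1, 0],
  [-0.15, 0.08, 2.96, 0, 0, -0.1, 0],
  [-0.15, 0.08, 2.96, 0, 0, -0.1, 0],
  [-0.15, 0.08, 2.96, 0, 0, -0.1, -1],
  [-0.15, 0.08, 2.96, 0, 0, -0.1, -1],
  [-0.15, 0.08, 2.96, 0, 0, -0.1, -1],
  [-0.15, 0.08, 2.96, 0, 0, -0.1, -1],
])

```text
time: 7.6
eef_pos: [578.5, -387.2, 7.6]
tool_rot: [-1.107, 2.938, -0.006]
force: [1.1, -0.7, 6.9]
grip_width: 16.1
grasp_force: 59.8
```

step_arm([
  [0, 0, -1, 0, 0, 0, -1],
  [0, 0, -2, 0, 0, 0, -1],
  [0, 0, -3, 0, 0, 0, -1],
  [0, 0, -3, 0, 0, 0, -1],
])

```text
time: 8.0
eef_pos: [579.5, -387.8, 164.3]
tool_rot: [-1.105, 2.934, -0.017]
force: [0.4, -0.6, -1.2]
grip_width: 16.0
grasp_force: 58.7
```

```bash
python3 - <<'E'
from h import *
go(615,69,155,180);
E
```

```text
go [-6.561  6.399  0.118] [-0.11  0.06  6.88]
```

step_arm([
  [-6.59, 6.37, 0.1, 0, 0, 6.88, -1],
  [-6.59, 6.37, 0.1, 0, 0, 6.88, -1],
  [-6.59, 6.37, 0.1, 0, 0, 6.88, -1],
  [-6.59, 6.37, 0.1, 0, 0, 6.88, -1],
  [-6.59, 6.37, 0.1, 0, 0, 6.88, -1],
  [-6.59, 6.37, 0.1, 0, 0, 6.88, -1],
  [-6.59, 6.37, 0.1, 0, 0, 6.88, -1],
  [-6.59, 6.37, 0.1, 0, 0, 6.88, -1],
  [-6.59, 6.37, 0.1, 0, 0, 6.88, -1],
  [-6.59, 6.37, 0.1, 0, 0, 6.88, -1],
])

```text
time: 9.0
eef_pos: [614.4, 75.5, 150.5]
tool_rot: [-0.007, 3.141, 0.002]
force: [0.1, -0.6, -0.2]
grip_width: 16.2
grasp_force: 58.8
```

step_arm([
  [0, 0, 0, 0, 0, 0, -1],
  [0, 0, 0, 0, 0, 0, -1],
])

```text
time: 9.2
eef_pos: [614.8, 69.9, 150.4]
tool_rot: [-0.0, 3.142, -0.001]
force: [-0.4, -0.3, -0.1]
grip_width: 15.9
grasp_force: 58.8
```

```bash
python3 - <<'E'
from h import *
snap('wrist','w4.png')
go(617,69,51,180);print(bot.get_state()['grip_width'])
E
```

```text
go [-0.043 -0.006  1.987] [-0.    0.   -0.01]
16.111203364907528
```

View pics/w4.png

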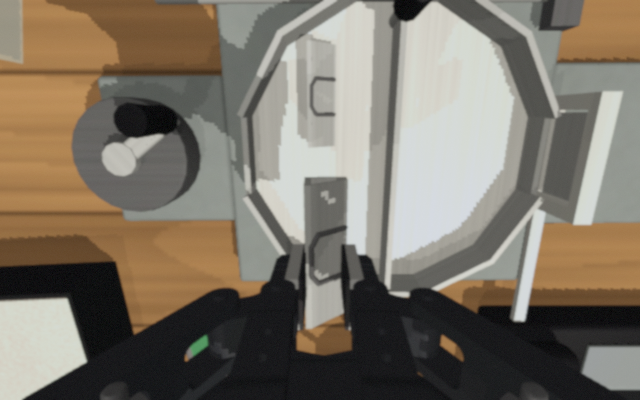

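```bash
python3 - <<'E'
from h import *
print(pt('w4',320,145,50),pt('w4',320,39,55), 'held', pt('w4',326,178,160))
E
```

```text
[567.4  67.9  50. ] [495.7  68.   55. ] held [571.6  71.6 160. ]
```

step_arm([
  [-0.1, 0, 0.8, 0, 0, 0, -1],
  [-0.1, 0, 1.4, 0, 0, 0, -1],
  [-0.1, 0, 1.8, 0, 0, 0, -1],
  [-0.1, 0, 1.99, 0, 0, 0, -1],
  [-0.1, 0, 1.99, 0, 0, 0, -1],
  [-0.1, 0, 1.99, 0, 0, 0, 0],
  [-0.1, 0, 1.99, 0, 0, 0, 0],
  [-0.1, 0, 1.99, 0, 0, 0, 0],
])

```text
time: 10.05
eef_pos: [620.2, 70.2, 51.4]
tool_rot: [0.001, 3.141, -0.0]
force: [0.3, 0.2, 1.1]
grip_width: 42.6
grasp_force: 0.0
```

step_arm([
  [0, 0, -0.5, 0, 0, 0, 0],
  [0, 0, -1.2, 0, 0, 0, 0],
  [0, 0, -2.2, 0, 0, 0, 0],
  [0, 0, -3, 0, 0, 0, 0],
  [0, 0, -3, 0, 0, 0, 0],
  [0, 0, -3, 0, 0, 0, 0],
])

```text
time: 10.65
eef_pos: [620.3, 70.6, 202.0]
tool_rot: [-0.0, 3.139, -0.0]
force: [-0.1, -0.4, -0.7]
grip_width: 42.5
grasp_force: 0.0
```

```bash
python3 - <<'E'
from h import *
snap('wrist','w5.png'); snap('top','top1.png')
a=cv2.imread('pics/w5.png');b=cv2.imread('pics/top1.png')[120:245,325:525]
cv2.imwrite('pics/v5.png',np.vstack([a[:300],cv2.resize(b,None,fx=3.2,fy=2.4)]))
go(586,-297,160,178);
E
```

```text
go [ 0.666 -7.351  0.797] [ 0.   -0.02  0.33]
```

View pics/v5.png

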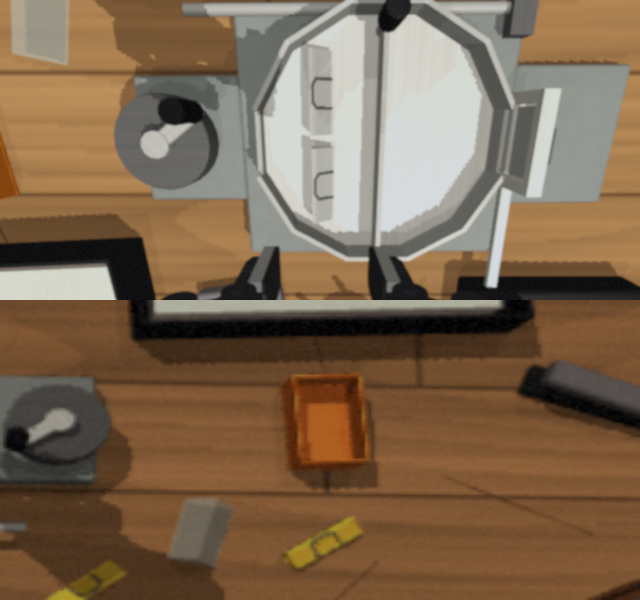

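Both clips lie end to end in the crank-side half (v5 at (317,90) and (318,180)); the tub is unmoved, at (326,422) in the lower part.

step_arm([
  [0.67, -7.35, 0, 0, 0, 0, 1],
  [0.67, -7.35, 0, 0, 0, 0, 1],
  [0.67, -7.35, 0, 0, 0, 0, 1],
  [0.67, -7.35, 0, 0, 0, 0, 1],
  [0.67, -7.35, 0, 0, 0, 0, 1],
  [0.67, -7.35, 0, 0, 0, 0, 1],
  [0.67, -7.35, 0, 0, 0, 0, 1],
  [0.67, -7.35, 0, 0, 0, 0, 1],
  [0.67, -7.35, 0, 0, 0, 0, 1],
  [0.67, -7.35, 0, 0, 0, 0, 1],
])

```text
time: 11.75
eef_pos: [586.0, -296.5, 199.5]
tool_rot: [-0.001, -3.14, -0.003]
force: [0.2, 1.1, 0.6]
grip_width: 85.6
grasp_force: 0.0
```

```bash
python3 - <<'E'
from h import *
snap('wrist','w6.png');im=cv2.imread('pics/w6.png');h=cv2.cvtColor(im,cv2.COLOR_BGR2HSV)
m=((h[...,0]<16)&(h[...,1]>195)&(h[...,2]>90)).astype(np.uint8)
m=cv2.morphologyEx(m,cv2.MORPH_CLOSE,np.ones((7,7)))
c=max(cv2.findContours(m,0,2)[0],key=cv2.contourArea);print(cv2.contourArea(c),cv2.boundingRect(c))
x,y,w,hh=cv2.boundingRect(c)
cv2.imwrite('pics/v6.png',cv2.resize(im[y-20:y+hh+20,x-20:x+w+20],None,fx=4,fy=4));print(x-20,y-20)
go(586,-298,14,179)
E
```

```text
5379.5 (285, 137, 63, 103)
265 117
go [ 1.00e-03 -4.90e-02  3.72e+00] [ 0.01 -0.01  0.17]
```

View pics/v6.png

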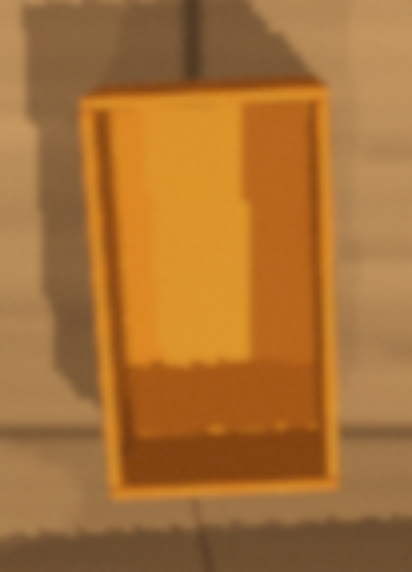

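Rim corners in the crop: (82,98), (328,90), (339,488), (112,498).

```bash
python3 - <<'E'
from h import *
W=np.array([pt('w6',265+x/4,117+y/4,45)[:2] for x,y in[(82,98),(328,90),(339,488),(112,498)]]);print(W,W.mean(0))
d=(W[2]+W[3]-W[0]-W[1]);print(np.degrees(np.arctan2(d[1],d[0])),np.linalg.norm(d)/2)
E
```

```text
[[ 539.9 -330.7]
 [ 538.1 -273.8]
 [ 636.5 -269. ]
 [ 639.2 -326.3]] [ 588.425 -299.95 ]
2.664345816351857 98.95697297310586
```

step_arm([
  [-0.05, -0.07, 1, 0, 0, -0.45, 1],
  [-0.05, -0.07, 1.8, 0, 0, -0.45, 1],
  [-0.05, -0.07, 2.6, 0, 0, -0.45, 1],
  [-0.05, -0.07, 3.2, 0, 0, -0.45, 1],
  [-0.05, -0.07, 3.7, 0, 0, -0.45, 1],
  [-0.05, -0.07, 3.7, 0, 0, -0.45, 1],
  [-0.05, -0.07, 3.7, 0, 0, -0.45, -1],
  [-0.05, -0.07, 3.7, 0, 0, -0.45, -1],
  [-0.05, -0.07, 3.7, 0, 0, -0.45, -1],
  [-0.05, -0.07, 3.7, 0, 0, -0.45, -1],
], newtons=35)

```text
time: 12.8
eef_pos: [590.0, -300.6, 17.9]
tool_rot: [-0.075, 3.138, -0.002]
force: [1.0, 2.9, 7.1]
grip_width: 57.3
grasp_force: 39.1
```

step_arm([
  [0, 0, -0.7, 0, 0, 0, -1],
  [0, 0, -1.7, 0, 0, 0, -1],
  [0, 0, -2.7, 0, 0, 0, -1],
  [0, 0, -3, 0, 0, 0, -1],
])

```text
time: 13.2
eef_pos: [590.3, -301.4, 172.8]
tool_rot: [-0.074, 3.133, -0.008]
force: [0.9, -0.6, -0.3]
grip_width: 57.5
grasp_force: 38.3
```

```bash
python3 - <<'E'
from h import *
go(571,323,165,180.6);
E
```

```text
go [-0.201 12.493  0.09 ] [-0.05  0.07  0.35]
```

step_arm([
  [-0.2, 12.45, 0, 0, 0, 0.35, -1],
  [-0.2, 12.45, 0, 0, 0, 0.35, -1],
  [-0.2, 12.45, 0, 0, 0, 0.35, -1],
  [-0.2, 12.45, 0, 0, 0, 0.35, -1],
  [-0.2, 12.45, 0, 0, 0, 0.35, -1],
  [-0.2, 12.45, 0, 0, 0, 0.35, -1],
  [-0.2, 12.45, 0, 0, 0, 0.35, -1],
  [-0.2, 12.45, 0, 0, 0, 0.35, -1],
  [-0.2, 12.45, 0, 0, 0, 0.35, -1],
  [-0.2, 12.45, 0, 0, 0, 0.35, -1],
])

```text
time: 14.2
eef_pos: [573.0, 201.3, 166.9]
tool_rot: [-0.016, 3.14, 0.0]
force: [1.2, 0.5, -0.6]
grip_width: 57.3
grasp_force: 38.3
```

```bash
python3 - <<'E'
from h import *
print(bot.get_state()['grip_width']);go(571,322,165,180.6);
E
```

```text
57.30637107500832
go [0.015 2.414 0.038] [ 0.    0.01 -0.  ]
```

step_arm([
  [0.02, 2.41, 0, 0, 0, 0, -1],
  [0.02, 2.41, 0, 0, 0, 0, -1],
  [0.02, 2.41, 0, 0, 0, 0, -1],
  [0.02, 2.41, 0, 0, 0, 0, -1],
  [0.02, 2.41, 0, 0, 0, 0, -1],
  [0.02, 2.41, 0, 0, 0, 0, -1],
])

```text
time: 14.8
eef_pos: [571.3, 318.5, 166.1]
tool_rot: [-0.014, 3.141, -0.0]
force: [0.6, -0.0, -1.7]
grip_width: 57.4
grasp_force: 38.3
```

```bash
python3 - <<'E'
from h import *
snap('wrist','w7.png')
go(571,322,30,180.6);
E
```

```text
go [0.008 0.074 2.724] [-0.    0.   -0.02]
```

View pics/w7.png

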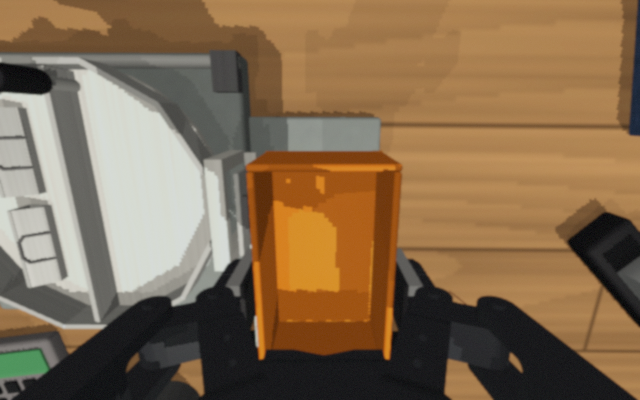

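```bash
python3 - <<'E'
from h import *
print(pt('w7',380,118,12),pt('w7',251,117,12),pt('w7',380,148,12), 'tubrim',pt('w7',249,168,194),pt('w7',401,166,194))
E
```

```text
[504.  369.6  12. ] [504.4 252.8  12. ] [530.9 371.2  12. ] tubrim [521.2 291.3 194. ] [519.9 346.9 194. ]
```

step_arm([
  [-0.04, 0.08, 0.8, 0, 0, 0, -1],
  [-0.04, 0.08, 1.6, 0, 0, 0, -1],
  [-0.04, 0.08, 2.2, 0, 0, 0, -1],
  [-0.04, 0.08, 2.55, 0, 0, 0, -1],
  [-0.04, 0.08, 2.72, 0, 0, 0, -1],
  [-0.04, 0.08, 2.72, 0, 0, 0, -1],
  [-0.04, 0.08, 2.72, 0, 0, 0, -1],
])

```text
time: 15.55
eef_pos: [573.8, 323.0, 30.7]
tool_rot: [-0.014, 3.14, 0.001]
force: [0.4, -1.0, -0.4]
grip_width: 57.3
grasp_force: 39.1
```

step_arm([
  [0, 0, 0, 0, 0, 0, 0.6],
  [0, 0, 0, 0, 0, 0, 0.6],
  [0, 0, 0, 0, 0, 0, 0.6],
  [0, 0, -1, 0, 0, 0, 0.6],
  [0, 0, -2, 0, 0, 0, 0.6],
  [0, 0, -3, 0, 0, 0, 0.6],
  [0, 0, -3.4, 0, 0, 0, 0.6],
])

```text
time: 16.25
eef_pos: [574.2, 324.4, 205.6]
tool_rot: [-0.017, 3.135, 0.004]
force: [0.6, -0.2, -0.0]
grip_width: 68.1
grasp_force: 0.0
```

```bash
python3 - <<'E'
from h import *
go(482.5,119.5,180,90);
E
```

```text
go [ 1.88  -4.08   0.489] [ 0.07  0.03 15.1 ]
```

step_arm([
  [1.88, -4.08, 0.2, 0, 0, 15, 0.1],
  [1.88, -4.08, 0.2, 0, 0, 15, 0.1],
  [1.88, -4.08, 0.2, 0, 0, 15, 0.1],
  [1.88, -4.08, 0.2, 0, 0, 15, 0.1],
  [1.88, -4.08, 0.2, 0, 0, 15, 0.1],
  [1.88, -4.08, 0.2, 0, 0, 15, 0.1],
  [1.88, -4.08, 0.2, 0, 0, 15, 0.1],
  [1.88, -4.08, 0.2, 0, 0, 15, 0.1],
  [1.88, -4.08, 0.2, 0, 0, 15, 0.1],
  [1.88, -4.08, 0.2, 0, 0, 15, 0.1],
])

```text
time: 17.25
eef_pos: [481.2, 118.9, 190.0]
tool_rot: [2.136, 2.303, 0.001]
force: [-0.6, 0.2, 0.1]
grip_width: 47.1
grasp_force: 0.0
```

step_arm([
  [0, 0, 0, 0, 0, 0.1, 0.1],
  [0, 0, 0, 0, 0, 0.1, 0.1],
  [0, 0, 0, 0, 0, 0.1, 0.1],
])

```text
time: 17.55
eef_pos: [481.2, 118.9, 189.9]
tool_rot: [2.137, 2.302, 0.0]
force: [0.6, 0.6, -0.2]
grip_width: 47.3
grasp_force: 0.0
```

```bash
python3 - <<'E'
from h import *
snap('wrist','w8.png');snap('top','top2.png')
print(proj('w8',[482.5,119.5,109]))
a=cv2.imread('pics/w8.png');b=cv2.imread('pics/top2.png')[110:235,165:285]
cv2.imwrite('pics/v8.png',np.hstack([a[:,120:520],cv2.resize(b,(384,400),interpolation=2)]))
go(482.5,119.5,79,90)
E
```

```text
[324.8 213.2]
go [0.01  0.027 2.217] [0.  0.  0.7]
```

View pics/v8.png

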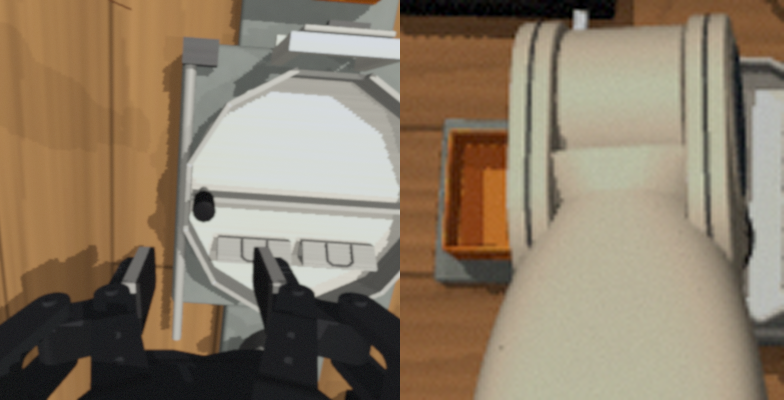

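step_arm([
  [0.01, 0.02, 0.8, 0, 0, 0.7, 0.1],
  [0.01, 0.02, 1.5, 0, 0, 0.7, 0.1],
  [0.01, 0.02, 2.0, 0, 0, 0.7, 0.1],
  [0.01, 0.02, 2.2, 0, 0, 0.7, 0.1],
  [0.01, 0.02, 2.2, 0, 0, 0.7, 0.1],
  [0.01, 0.02, 2.2, 0, 0, 0.7, -1],
  [0.01, 0.02, 2.2, 0, 0, 0.7, -1],
  [0.01, 0.02, 2.2, 0, 0, 0.7, -1],
  [0.01, 0.02, 2.2, 0, 0, 0.7, -1],
  [0.01, 0.02, 2.2, 0, 0, 0.7, -1],
], newtons=40)

```text
time: 18.65
eef_pos: [481.1, 119.5, 81.3]
tool_rot: [-2.223, -2.219, 0.0]
force: [-8.7, -0.2, 10.5]
grip_width: 16.4
grasp_force: 38.9
```

```bash
python3 - <<'E'
from h import *
s=bot.get_state();p=s['eef_pos'];print(p,R.from_rotvec(s['tool_rot']).as_matrix()[:2,:2].round(3))
r=93
for a0 in(0,60,120):
    print([((r*(np.sin(np.radians(a))-np.sin(np.radians(a0)))/50).round(2),(r*(np.cos(np.radians(a0))-np.cos(np.radians(a)))/50).round(2)) for a in range(a0+6,a0+61,6)])
E
```

```text
[481.12412971 119.53943675  81.31723574] [[ 0.002  1.   ]
 [ 1.    -0.002]]
[(np.float64(0.19), np.float64(0.01)), (np.float64(0.39), np.float64(0.04)), (np.float64(0.57), np.float64(0.09)), (np.float64(0.76), np.float64(0.16)), (np.float64(0.93), np.float64(0.25)), (np.float64(1.09), np.float64(0.36)), (np.float64(1.24), np.float64(0.48)), (np.float64(1.38), np.float64(0.62)), (np.float64(1.5), np.float64(0.77)), (np.float64(1.61), np.float64(0.93))]
[(np.float64(0.09), np.float64(0.17)), (np.float64(0.16), np.float64(0.36)), (np.float64(0.21), np.float64(0.54)), (np.float64(0.24), np.float64(0.74)), (np.float64(0.25), np.float64(0.93)), (np.float64(0.24), np.float64(1.12)), (np.float64(0.21), np.float64(1.32)), (np.float64(0.16), np.float64(1.5)), (np.float64(0.09), np.float64(1.69)), (np.float64(0.0), np.float64(1.86))]
[(np.float64(-0.11), np.float64(0.16)), (np.float64(-0.23), np.float64(0.31)), (np.float64(-0.37), np.float64(0.45)), (np.float64(-0.52), np.float64(0.57)), (np.float64(-0.68), np.float64(0.68)), (np.float64(-0.85), np.float64(0.77)), (np.float64(-1.04), np.float64(0.84)), (np.float64(-1.22), np.float64(0.89)), (np.float64(-1.42), np.float64(0.92)), (np.float64(-1.61), np.float64(0.93))]
```

step_arm([
  [0.19, 0.01, -0.02, 0, 0, 0, -1],
  [0.39, 0.04, -0.02, 0, 0, 0, -1],
  [0.57, 0.09, -0.02, 0, 0, 0, -1],
  [0.76, 0.16, -0.02, 0, 0, 0, -1],
  [0.93, 0.25, -0.02, 0, 0, 0, -1],
  [1.09, 0.36, -0.02, 0, 0, 0, -1],
  [1.24, 0.48, -0.02, 0, 0, 0, -1],
  [1.38, 0.62, -0.02, 0, 0, 0, -1],
  [1.5, 0.77, -0.02, 0, 0, 0, -1],
  [1.61, 0.93, -0.02, 0, 0, 0, -1],
])

```text
time: 19.65
eef_pos: [528.3, 201.0, 81.5]
tool_rot: [-2.222, -2.219, -0.001]
force: [-2.9, 2.8, -3.0]
grip_width: 16.9
grasp_force: 40.0
```

step_arm([
  [0.09, 0.17, 0, 0, 0, 0, -1],
  [0.16, 0.36, 0, 0, 0, 0, -1],
  [0.21, 0.54, 0, 0, 0, 0, -1],
  [0.24, 0.74, 0, 0, 0, 0, -1],
  [0.25, 0.93, 0, 0, 0, 0, -1],
  [0.24, 1.12, 0, 0, 0, 0, -1],
  [0.21, 1.32, 0, 0, 0, 0, -1],
  [0.16, 1.5, 0, 0, 0, 0, -1],
  [0.09, 1.69, 0, 0, 0, 0, -1],
  [0, 1.86, 0, 0, 0, 0, -1],
])

```text
time: 20.65
eef_pos: [623.1, 198.9, 81.4]
tool_rot: [2.224, 2.217, 0.001]
force: [0.4, 1.9, 5.4]
grip_width: 16.9
grasp_force: 40.7
```

step_arm([
  [-0.11, 0.16, 0, 0, 0, 0, -1],
  [-0.23, 0.31, 0, 0, 0, 0, -1],
  [-0.37, 0.45, 0, 0, 0, 0, -1],
  [-0.52, 0.57, 0, 0, 0, 0, -1],
  [-0.68, 0.68, 0, 0, 0, 0, -1],
  [-0.85, 0.77, 0, 0, 0, 0, -1],
  [-1.04, 0.84, 0, 0, 0, 0, -1],
  [-1.22, 0.89, 0, 0, 0, 0, -1],
  [-1.42, 0.92, 0, 0, 0, 0, -1],
  [-1.61, 0.93, 0, 0, 0, 0, -1],
])

```text
time: 21.65
eef_pos: [667.1, 119.3, 81.4]
tool_rot: [-2.221, -2.217, 0.0]
force: [-9.0, 45.0, 10.4]
grip_width: 16.4
grasp_force: 41.0
```

step_arm([
  [-0.05, 0, 0, 0, 0, 0, -1],
  [-0.1, 0, 0, 0, 0, 0, -1],
  [-0.1, 0, 0, 0, 0, 0, -1],
])

```text
time: 21.95
eef_pos: [667.1, 119.7, 81.4]
tool_rot: [-2.213, -2.217, -0.011]
force: [-6.3, 31.8, 6.5]
grip_width: 16.8
grasp_force: 40.9
```

step_arm([
  [0.1, 0, 0, 0, 0, 0, -1],
  [0.1, 0, 0, 0, 0, 0, 0],
  [0.1, 0, 0, 0, 0, 0, 0],
  [0.1, 0, 0, 0, 0, 0, 0],
  [0.1, 0, -1, 0, 0, 0, 0],
  [0.1, 0, -2, 0, 0, 0, 0],
  [0.1, 0, -2.4, 0, 0, 0, 0],
  [0.1, 0, -2.4, 0, 0, 0, 0],
])

```text
time: 22.75
eef_pos: [669.7, 118.3, 204.8]
tool_rot: [2.222, 2.215, 0.007]
force: [-0.0, 0.4, -0.3]
grip_width: 42.8
grasp_force: 0.0
```

```bash
python3 - <<'E'
from h import *
go(570,-60,200,90)
E
```

```text
go [-3.572 -1.983  0.083] [ 0.06  0.   -0.03]
```

step_arm([
  [-3.15, -2.46, 0, 0, 0, 0, 0.1],
  [-3.15, -2.46, 0, 0, 0, 0, 0.1],
  [-3.15, -2.46, 0, 0, 0, 0, 0.1],
  [-3.15, -2.46, 0, 0, 0, 0, 0.1],
  [-3.15, -2.46, 0, 0, 0, 0, 0.1],
  [-3.15, -2.46, 0, 0, 0, 0, 0.1],
  [-3.15, -2.46, 0, 0, 0, 0, 0.1],
])

```text
time: 23.45
eef_pos: [545.0, -38.2, 200.2]
tool_rot: [-2.224, -2.218, 0.0]
force: [0.5, 0.2, 0.1]
grip_width: 47.0
grasp_force: 0.0
```

```bash
python3 - <<'E'
from h import *
snap('wrist','w9.png');snap('scene','scene1.png')
print(bot.get_state()['eef_pos'],proj('w9',[546.5,-38,110]),proj('w9',[575,-76,70]))
a=cv2.imread('pics/w9.png');b=cv2.imread('pics/scene1.png')[180:320,260:500]
cv2.imwrite('pics/v9.png',np.vstack([a[:300],cv2.resize(b,(514,300),interpolation=2)[:,:640] if 0 else cv2.copyMakeBorder(cv2.resize(b,(514,300)),0,0,0,126,0)]))
E
```

```text
[545.22729086 -37.54467864 200.20546335] [325.1 210.1] [355.8 237.1]
```

View pics/v9.png

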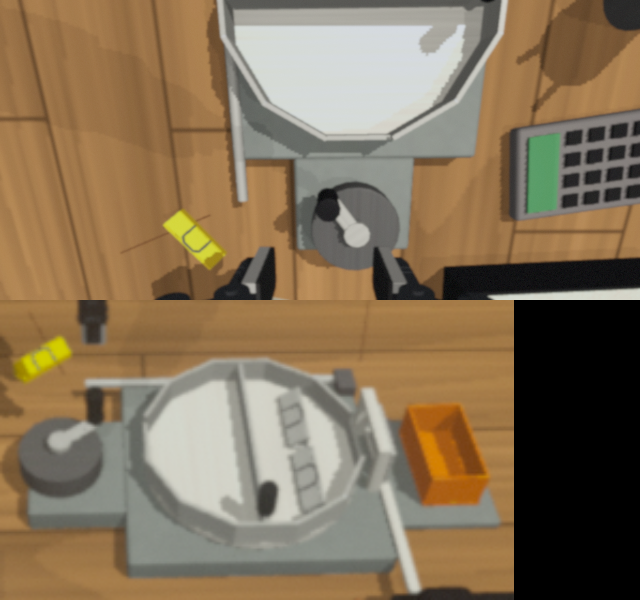

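Tray swung half a turn, with both clips behind the mouth (v9 (295,460)) and the tub standing on the ledge. The knob is at (328,208).

step_arm([
  [-0.02, 0.06, 0.9, 0, 0, 0, 0.1],
  [-0.02, 0.06, 1.6, 0, 0, 0, 0.1],
  [-0.02, 0.06, 2.2, 0, 0, 0, 0.1],
  [-0.02, 0.06, 2.42, 0, 0, 0, 0.1],
  [-0.02, 0.06, 2.42, 0, 0, 0, 0.1],
  [-0.02, 0.06, 2.42, 0, 0, 0, -1],
  [-0.02, 0.06, 2.42, 0, 0, 0, -1],
  [-0.02, 0.06, 2.42, 0, 0, 0, -1],
  [-0.02, 0.06, 2.42, 0, 0, 0, -1],
  [-0.02, 0.06, 2.42, 0, 0, 0, -1],
], newtons=40)

```text
time: 24.55
eef_pos: [548.5, -39.2, 81.3]
tool_rot: [2.223, 2.217, 0.003]
force: [-1.6, 1.9, 7.3]
grip_width: 17.8
grasp_force: 39.2
```

```bash
python3 - <<'E'
from h import *
s=bot.get_state();p=s['eef_pos'];print(p,s['force'],s['grip_width'])
c=np.array([575.3,-75.6]);d=p[:2]-c;print(np.linalg.norm(d),np.degrees(np.arctan2(d[1],d[0])))
E
```

```text
[548.49091793 -39.22227155  81.28148179] [-1.6410328   1.88586306  7.2744295 ] 17.79527281244803
45.189224476170736 126.38888394243506
```

```bash
python3 - <<'E'
import numpy as np
for p0 in(126.4,-53.6):
    f=np.radians(p0-18*np.arange(11));print([[round(float(45*(np.sin(a)-np.sin(f[0]))/50),2),round(float(45*(np.cos(a)-np.cos(f[0]))/50),2)] for a in f[1:]])
E
```

```text
[[0.13, 0.25], [0.18, 0.53], [0.13, 0.81], [0.01, 1.06], [-0.19, 1.26], [-0.44, 1.39], [-0.72, 1.43], [-1.0, 1.39], [-1.25, 1.27], [-1.45, 1.07]]
[[-0.13, -0.25], [-0.18, -0.53], [-0.13, -0.81], [-0.01, -1.06], [0.19, -1.26], [0.44, -1.39], [0.72, -1.43], [1.0, -1.39], [1.25, -1.27], [1.45, -1.07]]
```

step_arm([
  [0.13, 0.25, 0, 0, 0, 0, -1],
  [0.18, 0.53, 0, 0, 0, 0, -1],
  [0.13, 0.81, 0, 0, 0, 0, -1],
  [0.01, 1.06, 0, 0, 0, 0, -1],
  [-0.19, 1.26, 0, 0, 0, 0, -1],
  [-0.44, 1.39, 0, 0, 0, 0, -1],
  [-0.72, 1.43, 0, 0, 0, 0, -1],
  [-1.0, 1.39, 0, 0, 0, 0, -1],
  [-1.25, 1.27, 0, 0, 0, 0, -1],
  [-1.45, 1.07, 0, 0, 0, 0, -1],
])

```text
time: 25.55
eef_pos: [603.2, -111.2, 81.3]
tool_rot: [2.221, 2.218, 0.008]
force: [4.5, 10.2, 1.9]
grip_width: 18.1
grasp_force: 39.2
```

```bash
cat > st.py <<'E'
from h import *
s=bot.get_state();d=s['eef_pos'][:2]-np.array([575.3,-75.6]);r=np.linalg.norm(d);u=d/r
F=s['force'][:2];print('r',r.round(1),'phi',np.degrees(np.arctan2(d[1],d[0])).round(1),'Frad',(F@u).round(1),'Ftan(ccw+)',(F@[-u[1],u[0]]).round(1),s['time'],s['grip_width'].round(1))
E
python3 st.py
```

```text
Traceback (most recent call last):
  File "st.py", line 3, in <module>
    F=s['force'][:2];print('r',r.round(1),'phi',np.degrees(np.arctan2(d[1],d[0])).round(1),'Frad',(F@u).round(1),'Ftan(ccw+)',(F@[-u[1],u[0]]).round(1),s['time'],s['grip_width'].round(1))
                                                                                                                                                                  ^^^^^^^^^^^^^^^^^^^^^
AttributeError: 'float' object has no attribute 'round'
```

step_arm([
  [-0.13, -0.25, 0, 0, 0, 0, -1],
  [-0.18, -0.53, 0, 0, 0, 0, -1],
  [-0.13, -0.81, 0, 0, 0, 0, -1],
  [-0.01, -1.06, 0, 0, 0, 0, -1],
  [0.19, -1.26, 0, 0, 0, 0, -1],
  [0.44, -1.39, 0, 0, 0, 0, -1],
  [0.72, -1.43, 0, 0, 0, 0, -1],
  [1.0, -1.39, 0, 0, 0, 0, -1],
  [1.25, -1.27, 0, 0, 0, 0, -1],
  [1.45, -1.07, 0, 0, 0, 0, -1],
])

```text
time: 26.55
eef_pos: [546.7, -40.1, 81.1]
tool_rot: [2.224, 2.216, -0.005]
force: [-7.0, -8.6, 8.4]
grip_width: 18.0
grasp_force: 40.4
```

```bash
sed -i "s/s\['grip_width'\].round(1)/s['grip_width']/" st.py; python3 st.py
```

```text
r 45.6 phi 128.9 Frad -2.4 Ftan(ccw+) 10.8 26.55 18.001155047919806
```

step_arm([
  [0.13, 0.25, 0, 0, 0, 0, -1],
  [0.18, 0.53, 0, 0, 0, 0, -1],
  [0.13, 0.81, 0, 0, 0, 0, -1],
  [0.01, 1.06, 0, 0, 0, 0, -1],
  [-0.19, 1.26, 0, 0, 0, 0, -1],
  [-0.44, 1.39, 0, 0, 0, 0, -1],
  [-0.72, 1.43, 0, 0, 0, 0, -1],
  [-1.0, 1.39, 0, 0, 0, 0, -1],
  [-1.25, 1.27, 0, 0, 0, 0, -1],
  [-1.45, 1.07, 0, 0, 0, 0, -1],
])

```text
time: 27.55
eef_pos: [603.2, -111.2, 81.3]
tool_rot: [2.221, 2.218, 0.008]
force: [5.9, 9.6, 1.5]
grip_width: 17.8
grasp_force: 39.8
```

step_arm([
  [-0.13, -0.25, 0, 0, 0, 0, -1],
  [-0.18, -0.53, 0, 0, 0, 0, -1],
  [-0.13, -0.81, 0, 0, 0, 0, -1],
  [-0.01, -1.06, 0, 0, 0, 0, -1],
  [0.19, -1.26, 0, 0, 0, 0, -1],
  [0.44, -1.39, 0, 0, 0, 0, -1],
  [0.72, -1.43, 0, 0, 0, 0, -1],
  [1.0, -1.39, 0, 0, 0, 0, -1],
  [1.25, -1.27, 0, 0, 0, 0, -1],
  [1.45, -1.07, 0, 0, 0, 0, -1],
])

```text
time: 28.55
eef_pos: [546.7, -40.2, 81.1]
tool_rot: [2.224, 2.216, -0.005]
force: [-7.8, -8.6, 9.2]
grip_width: 17.9
grasp_force: 40.7
```

```bash
python3 st.py
```

```text
r 45.6 phi 128.9 Frad -1.8 Ftan(ccw+) 11.4 28.55 17.852555310230134
```

2.0 turns done. One more.

step_arm([
  [0.13, 0.25, 0, 0, 0, 0, -1],
  [0.18, 0.53, 0, 0, 0, 0, -1],
  [0.13, 0.81, 0, 0, 0, 0, -1],
  [0.01, 1.06, 0, 0, 0, 0, -1],
  [-0.19, 1.26, 0, 0, 0, 0, -1],
  [-0.44, 1.39, 0, 0, 0, 0, -1],
  [-0.72, 1.43, 0, 0, 0, 0, -1],
  [-1.0, 1.39, 0, 0, 0, 0, -1],
  [-1.25, 1.27, 0, 0, 0, 0, -1],
  [-1.45, 1.07, 0, 0, 0, 0, -1],
])

```text
time: 29.55
eef_pos: [603.2, -111.2, 81.3]
tool_rot: [2.221, 2.218, 0.008]
force: [6.1, 10.6, 2.3]
grip_width: 18.0
grasp_force: 40.1
```

step_arm([
  [-0.13, -0.25, 0, 0, 0, 0, -1],
  [-0.18, -0.53, 0, 0, 0, 0, -1],
  [-0.13, -0.81, 0, 0, 0, 0, -1],
  [-0.01, -1.06, 0, 0, 0, 0, -1],
  [0.19, -1.26, 0, 0, 0, 0, -1],
  [0.44, -1.39, 0, 0, 0, 0, -1],
  [0.72, -1.43, 0, 0, 0, 0, -1],
  [1.0, -1.39, 0, 0, 0, 0, -1],
  [1.25, -1.27, 0, 0, 0, 0, -1],
  [1.45, -1.07, 0, 0, 0, 0, -1],
])

```text
time: 30.55
eef_pos: [546.7, -40.1, 81.1]
tool_rot: [2.224, 2.216, -0.005]
force: [-6.3, -8.8, 8.5]
grip_width: 18.0
grasp_force: 40.9
```

```bash
python3 st.py
```

```text
r 45.6 phi 128.9 Frad -2.9 Ftan(ccw+) 10.4 30.55 17.99718949901156
```

step_arm([
  [0.13, 0.25, 0, 0, 0, 0, -1],
  [0.18, 0.53, 0, 0, 0, 0, -1],
  [0.13, 0.81, 0, 0, 0, 0, -1],
  [0.01, 1.06, 0, 0, 0, 0, -1],
  [-0.19, 1.26, 0, 0, 0, 0, -1],
])

```text
time: 31.05
eef_pos: [610.4, -47.4, 81.2]
tool_rot: [-2.221, -2.219, -0.002]
force: [-8.7, 6.6, 9.5]
grip_width: 17.9
grasp_force: 41.3
```

```bash
python3 st.py
```

```text
r 45.0 phi 38.8 Frad -2.6 Ftan(ccw+) 10.6 31.05 17.910308454135798
```

step_arm([
  [-0.25, 0.13, 0, 0, 0, 0, -1],
  [-0.53, 0.17, 0, 0, 0, 0, -1],
  [-0.81, 0.13, 0, 0, 0, 0, -1],
  [-1.06, 0.01, 0, 0, 0, 0, -1],
  [-1.26, -0.19, 0, 0, 0, 0, -1],
])

```text
time: 31.55
eef_pos: [601.7, -112.4, 81.2]
tool_rot: [2.223, 2.218, 0.002]
force: [-3.6, 5.1, 5.8]
grip_width: 18.1
grasp_force: 40.8
```

```bash
python3 st.py
```

```text
r 45.2 phi -54.4 Frad -6.2 Ftan(ccw+) 0.1 31.55 18.11504056778023
```

The drag has gone. Release and lift.

step_arm([
  [0, 0, 0, 0, 0, 0, -1],
  [0, 0, 0, 0, 0, 0, 0],
  [0, 0, 0, 0, 0, 0, 0],
  [0, 0, 0, 0, 0, 0, 0],
  [0, 0, -1, 0, 0, 0, 0],
  [0, 0, -2, 0, 0, 0, 0],
  [0, 0, -2.4, 0, 0, 0, 0],
  [-1, -2, -3, 0, 0, 0, 0],
  [-2, -3, -3, 0, 0, 0, 0],
  [-3, -3, -3, 0, 0, 0, 0],
])

```text
time: 32.55
eef_pos: [488.2, -203.1, 224.6]
tool_rot: [2.221, 2.221, 0.0]
force: [-0.0, -0.2, 0.7]
grip_width: 42.3
grasp_force: 0.0
```

step_arm([
  [-0.8, 0, 0, 0, 0, 0, 0],
  [-0.8, 0, 0, 0, 0, 0, 0],
  [-0.8, 0, 0, 0, 0, 0, 0],
])

```text
time: 32.85
eef_pos: [489.5, -244.5, 223.4]
tool_rot: [-2.226, -2.216, -0.0]
force: [0.1, 0.8, 0.1]
grip_width: 42.3
grasp_force: 0.0
```

```bash
python3 - <<'E'
from h import *
snap('scene','scene2.png');snap('top','top3.png')
b=cv2.imread('pics/scene2.png')[170:330,220:520];t=cv2.imread('pics/top3.png')[110:230,170:395]
cv2.imwrite('pics/v10.png',np.vstack([cv2.resize(b,(560,298)),cv2.resize(t,(560,298))]))
E
```

```text
(no output)
```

View pics/v10.png

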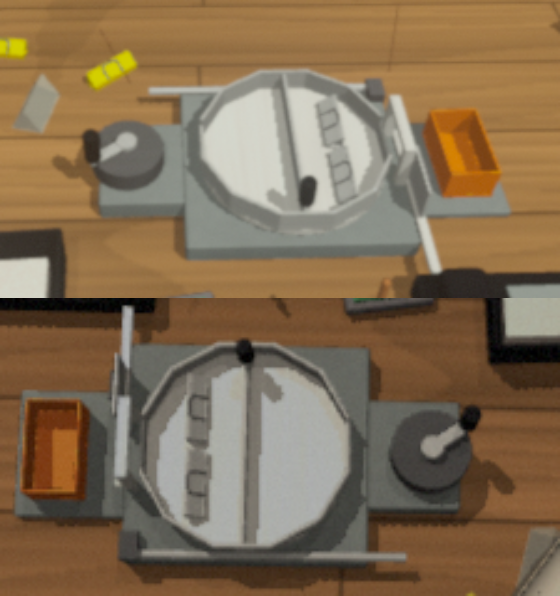

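The clips are behind the mouth, the gate is drawn toward +x and the knob is let go. The tub is at v10 bottom (55,450). I'll check its placement numerically against the ledge corners.

```bash
python3 - <<'E'
from h import *
B=lambda x,y:(170+x*225/560,110+(y-298)*120/298)
W=np.array([pt('top3',*B(*c),57)[:2] for c in[(25,399),(88,401),(84,501),(22,496)]]);print(W,W.mean(0))
print('ledge',[pt('top3',*B(*c),12) for c in[(23,392),(16,516)]])
im=cv2.imread('pics/top3.png');h=cv2.cvtColor(im,cv2.COLOR_BGR2HSV)
m=((h[...,0]<14)&(h[...,1]>200)&(h[...,2]>70)).astype(np.uint8);m[:,215:]=0;m[:130]=0;m[220:]=0
m=cv2.morphologyEx(m,cv2.MORPH_CLOSE,np.ones((5,5)))
c=max(cv2.findContours(m,0,2)[0],key=cv2.contourArea);r=cv2.minAreaRect(c);print(r)
q=np.array([pt('top3',*p,57)[:2] for p in cv2.boxPoints(r)]);print(q.round(1),q.mean(0))
# predicted rim for ideal placement
print([proj('top3',[573+a,323+b,57]) for a,b in[(50,29),(50,-29),(-50,-29),(-50,29)]],[B(*c) for c in[(25,399),(88,401),(84,501),(22,496)]])
E
```

```text
[[620.1 351.9]
 [619.5 286. ]
 [512.4 283.8]
 [516.3 347.9]] [567.075 317.4  ]
ledge [array([640.1, 367.2,  12. ]), array([502.5, 365.3,  12. ])]
((191.9430694580078, 171.0246124267578), (24.961509704589844, 38.884483337402344), 3.1798300743103027)
[[516.2 349.1]
 [619.5 350.5]
 [617.3 285.5]
 [514.  285. ]] [566.75  317.525]
[array([180.1, 149.6]), array([202.3, 150.1]), array([200. , 187.6]), array([177.4, 187.1])] [(180.04464285714286, 150.6711409395973), (205.35714285714286, 151.47651006711408), (203.75, 191.744966442953), (178.83928571428572, 189.73154362416108)]
```

```bash
python3 -c "
from h import *
print(bot.close_job())"
```

```text
the job is handed in; nothing more can be done
None
```

I handed the job in after about 33 s, and the last pictures and force readings show it done as asked. Both silver clips on the bench were laid in the crank-side half, and the tray was swung half a turn to its stop. The crank was then wound about 3.5 turns and left within a quarter turn of its drag dropping away. The tub stands on the ledge within a few millimetres of the middle, and the prism was not touched; no verdict came back.

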